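Show the centrifuge sleeve's foot to the mirror

ROBOT

A 6-joint arm with a two-finger parallel gripper is mounted at the origin on the work surface. World frame = base frame: x ahead of the robot, y to its left, z up, the work surface at z = 0. Lengths are in m, angles in rad, forces in N, time in s.
With the tool pointing down it reaches from about 0.225 to 0.875 m from the base axis. Payload 3.4 kg.
Tool frame: the origin (TCP) lies at the very end of the fingers, on their centre line; the grasp point (between the pads) lies 19 mm behind it; z points along the fingers, y is the line along which they close (so a half turn about z gives the same grasp; the last joint's range is limited). The gripper opens to 85 mm and grips with 20 to 120 N. Pads are 22 mm wide; open, the fingers measure 114 mm over their backs; the gripper's body (76 mm by 85 mm) begins 54 mm behind the grasp point. The pads swing forward as they close: fully open they stand 13 mm farther back than shut.
Start: joints at [1.193, 0.276, 1.505, -0, 1.361, -0.121], TCP at [0.146, 0.556, 0.231] pointing down, gripper open.
Joint ranges: [-2.89, 2.89], [-0.75, 2.08], [0.22, 2.7], [-1.18, 4.32], [0.11, 2.71], [-2.7, 2.7]. Speed limits (rad/s): [2.57, 2.57, 3.14, 3.14, 3.14, 3.14].

INTERFACE

Orientations are given as a unit quaternion [x, y, z, w].
In Python, from station import get_state, imaging, env gives the robot as it stands. The module is installed in compiled form; this text tells all that it offers.
- The arm moves only by the tool jog_arm, never from a script. Its argument "targets" is a list of rows, each a list of 7 numbers: the shift along the world's x, y, z in m, then the turn, a rotation vector about the world's x, y, z in degrees, then the closure, from 0 (fully open) to 1 (shut). A call has 1 to 8 rows; each row is the pose to reach, as a shift and turn from the pose commanded when the call began; what a row does not reach only later rows make up. A row lasts 1/10 s, in which the tool goes at most 50 mm and 8.59 degrees, less where a joint would pass 70% of its speed; a pose out of reach is approached as far as the arm can. A call with a gripper value outside its range is refused whole. The fingers move at their own pace and stop on an object; "newtons" is the grip in N (left out, the last holds). Time passes only in rows, so rows that repeat a pose let the fingers close. It gives the time, the measured TCP pose, the force, the opening and the grip force at its end, in the units of the state.
- get_state(): the state, without advancing time (a new reading comes with each control period).
- imaging.grab_frame(name): name is "scene" or "side" or "wrist"; returns the picture (420x560x3 uint8, red, green, blue); there is no depth.
- imaging.camera_params(name): a dict with "fx", "fy", "cx", "cy" (pixels), "world_from_camera" (4x4, takes a point from camera to world coordinates); the wrist camera has in their place "hand_eye" (4x4, takes a point from camera to tool coordinates, whose origin is the TCP and whose axes are the flange's). Camera axes: x right, y down, z forward; pixel columns grow to the right and rows downward; lengths in m; the calibration is good to about 2 mm. The wrist camera is an equidistant fisheye: a pixel r from the principal point sees the ray r / f radians off the axis. A picture is of the moment at which its call begins: read the wrist's pose just before it. camera_params takes no time and is no camera call.
- env.hand_in(): hands the job in; it is judged then, once.
The state is a dict: "t": time; "joints": joint angles; "joint_vel": joint speeds; "tau": joint torques, N m; "eef_pos": TCP position; "tool_rot": TCP orientation; "contact_force": force on the tool from outside, world axes, zero at the start; "ft_torque": the same for the moment, N m; "finger_gap": opening from 0.0 (shut) to 1.0 (fully open); "gripper_force": force on a finger pad.
Only numpy, scipy, OpenCV 4.12 (cv2) and the standard library are available. Lean on these libraries where they do the work, as an engineer would, in place of code of your own. Each camera call takes 0.05 s, during which the arm holds its last target. There are 200 camera calls.

TASK

From the white rack draw out the one metal sleeve whose bore the capped sample tube in the grey tray just fits (the middle-sized of the three), and hold it up over the round mirror on the table so that its closed foot can be inspected: foot over the mirror and about a hand's breadth (10 cm) above it, sleeve tipped about halfway between upright and lying, to any side, mouth uppermost. Finish while still holding it there, steady and touching nothing but the gripper; leave the other two sleeves in the rack and do not disturb the tube, the dropper bottle or the phone.

Things in the scene. Friction and masses are not known exactly. Their poses are not given: they have to be found in the camera images.
- sleeve_mid: the sleeve wanted: plain aluminium round sleeve, closed flat foot, open mouth; 26 mm outside diameter, 19 mm bore, 100 mm long, about 70 g. Origin: centre of the foot's underside; z runs along the sleeve to the mouth. Stands upright and loose in any one of the rack's three holes, its foot on the hole's floor, with its top 50 mm out of the rack
- sleeve_small: look-alike, too narrow for the tube: 20 mm outside diameter, 13 mm bore, 100 mm long, same origin and axes, in another hole; must stay in the rack
- sleeve_large: look-alike, too wide for the tube: 32 mm outside diameter, 25 mm bore, 100 mm long, same origin and axes, in another hole; must stay in the rack
- rack: white plastic block fixed to the table, 75 mm (x) by 225 mm (y), 60 mm high, origin at the centre of its underside; three round holes of 34 mm diameter, 50 mm deep (floor 10 mm above the table), in a row along its y axis at -75, 0 and 75 mm
- mirror: round flat mirror fixed to the table, a bright metal disc of 136 mm diameter in a black rim of 150 mm, 10 mm high; origin at the centre of its underside
- tube: capped sample tube lying along its y axis in the small grey tray (36 by 130 mm, 14 mm high) beyond the rack and mirror; glass 17 mm in diameter, white cap 20 mm, 91 mm long; origin on its axis, at mid-length; leave alone
- dropper: small white dropper bottle, 28 mm diameter, 65 mm high, standing on the table; origin at the centre of its underside; leave alone
- phone: black keypad phone lying flat, 110 (x) by 46 (y) by 14 mm; origin at the centre of its underside; leave alone
Not all that is in view belongs to the job. Leave any red look-alike of the sleeve_large alone.

How it is judged:
By the outcome, as a careful person would: the job done as asked, in the order asked, and still so for the second after the job is handed in, while the arm keeps its last pose, push and grip.
It also fails if it takes over 32 s, if anything falls off the work surface, if the arm or the gripper's body presses on something with over 40 N, if the wrist force passes 120 N, or if a joint passes its speed limit or range.

## Working session

There is one attempt and no reset: what is moved stays moved. The work goes in short steps, Python scripts to look and compute and a tool call to move; the robot and the scene stay as the last step left them, time stands still between calls to the robot, and variables do not carry over. Pictures are saved under pics/ and viewed, at most 10 in all, crops included, and the job is handed in when it is done.

Besides the shell and the picture viewer there is one more tool, called as name(argument=value, ...) on one line, values as JSON. jog_arm: Moves the arm, as the interface text tells. Its arguments: {"type":"object","properties":{"targets":{"type":"array"},"newtons":{"type":"number"}},"required":["targets"]}

```bash
mkdir -p pics
cat > h.py <<'E'
import numpy as np, cv2
from station import get_state, imaging, env
def save(n,f):
    im=imaging.grab_frame(n); cv2.imwrite(f'pics/{f}.png',im[:,:,::-1]); return im
def ray(n,u,v):
    p=imaging.camera_params(n); T=np.array(p['world_from_camera'])
    d=T[:3,:3]@np.array([(u-p['cx'])/p['fx'],(v-p['cy'])/p['fy'],1]); return T[:3,3],d
def onz(n,u,v,z):
    o,d=ray(n,u,v); return o+d*(z-o[2])/d[2]
def proj(n,P):
    p=imaging.camera_params(n); T=np.linalg.inv(np.array(p['world_from_camera']))
    q=T[:3,:3]@np.array(P)+T[:3,3]; return p['fx']*q[0]/q[2]+p['cx'],p['fy']*q[1]/q[2]+p['cy']
E
python3 - <<'E'
from h import *
a=save('scene','s0'); b=save('side','d0')
cv2.imwrite('pics/s0b.png',cv2.resize(a[:,:,::-1],(800,600)));cv2.imwrite('pics/d0b.png',cv2.resize(b[:,:,::-1],(800,600)))
s=get_state(); print(s)
for n in('scene','side'): print(np.round(imaging.camera_params(n)['world_from_camera'],3).tolist(),imaging.camera_params(n)['fx'])
E
```

```text
{'t': 0.1, 'joints': array([ 1.19298517e+00,  2.76583266e-01,  1.50604132e+00,  1.12340016e-05,
        1.36071514e+00, -1.20995476e-01]), 'joint_vel': array([-0.00011703, -0.00101302, -0.00131986,  0.00083287, -0.0016487 ,
       -0.0013492 ]), 'tau': array([ 1.28094416e-03, -4.17700446e+01, -2.46404886e+01, -1.49204589e-04,
        5.97257880e-03,  2.85385266e-05]), 'eef_pos': array([0.14586853, 0.5556854 , 0.23048298]), 'tool_rot': array([ 1.28056372e-01,  9.91766506e-01, -8.45152623e-04, -2.20933652e-04]), 'contact_force': array([-0.24089972, -0.22885375,  0.03206463]), 'ft_torque': array([-0.01789759,  0.01604447, -0.03096369]), 'gripper_force': 0.0, 'finger_gap': 1.0036779195934766}
[[0.865, 0.356, -0.354, 0.895], [0.502, -0.595, 0.627, -0.479], [0.012, -0.72, -0.693, 0.565], [0.0, 0.0, 0.0, 1.0]] 403.3977129232127
[[-0.907, -0.261, 0.331, 0.363], [-0.421, 0.594, -0.685, 0.613], [-0.018, -0.761, -0.649, 0.61], [0.0, 0.0, 0.0, 1.0]] 453.473968807002
```

View pics/s0b.png

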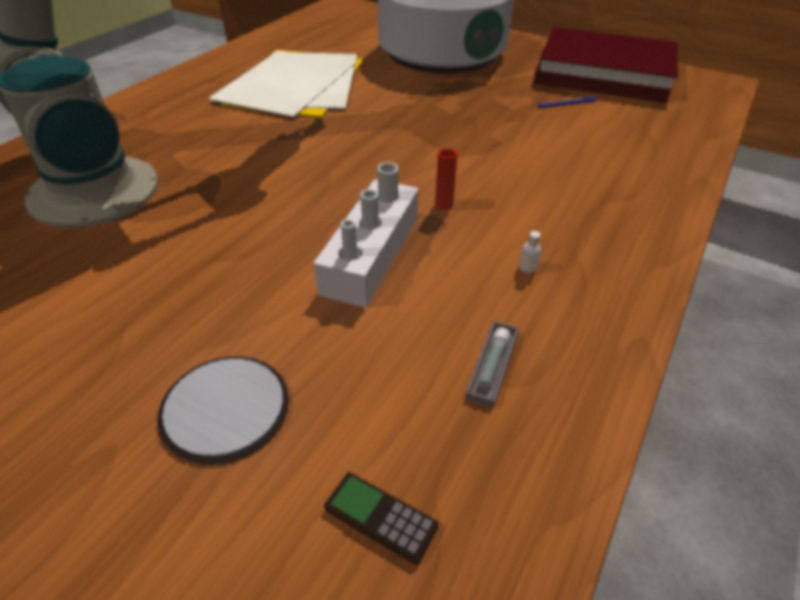

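View pics/d0b.png

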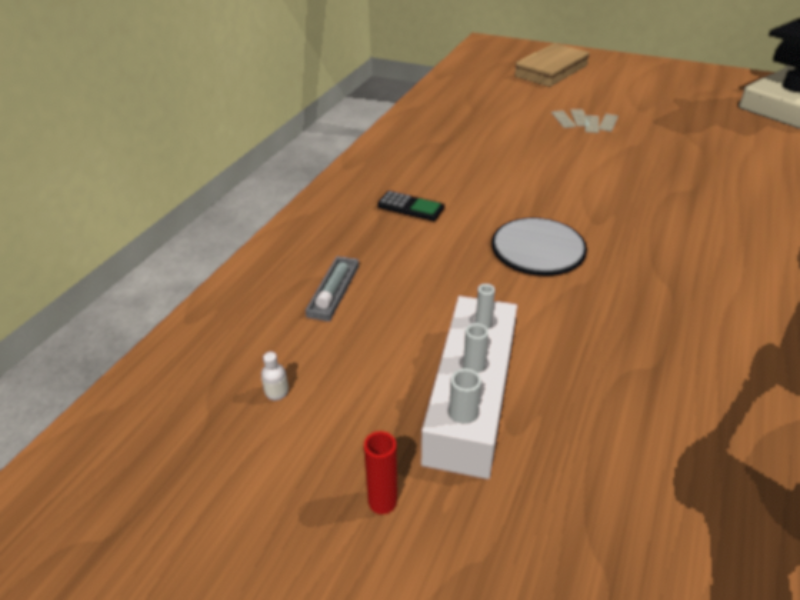

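Scene view candidates (800x600 pixels): narrow sleeve (349,240), middle (370,208), wide (388,182), and the red look-alike (446,180), which is excluded. The mirror is at (224,409). In the side view the sleeves are at (485,305), (475,347) and (464,395). I choose the middle one, and I'll check the widths in a close crop.

Run:
```python
from h import *
a=cv2.imread('pics/s0.png');b=cv2.imread('pics/d0.png')
ca=cv2.resize(a[105:215,215:300],None,fx=4.5,fy=4.5,interpolation=cv2.INTER_CUBIC)
cb=cv2.resize(b[190:335,285:370],None,fx=4,fy=4,interpolation=cv2.INTER_CUBIC)
H=max(ca.shape[0],cb.shape[0]);o=np.zeros((H,ca.shape[1]+cb.shape[1],3),np.uint8)
o[:ca.shape[0],:ca.shape[1]]=ca;o[:cb.shape[0],ca.shape[1]:]=cb
cv2.imwrite('pics/crop.png',o);print(o.shape,ca.shape)
# mirror
for n,im,roi in(('scene',a,(240,335,100,210)),('side',b,(145,200,335,420))):
    r=im[roi[0]:roi[1],roi[2]:roi[3]].astype(int)
    m=((r.max(2)-r.min(2)<40)&(r.mean(2)>90)).astype(np.uint8)
    c=max(cv2.findContours(m,0,1)[0],key=cv2.contourArea);e=cv2.fitEllipse(c)
    u,v=e[0][0]+roi[2],e[0][1]+roi[0];print(n,e,u,v,onz(n,u,v,.01))
```

```text
(580, 722, 3) (495, 382, 3)
scene ((55.374305725097656, 44.25023651123047), (63.5628547668457, 86.0111083984375), 68.52984619140625) 155.37430572509766 284.25023651123047 [ 0.51903435 -0.23424074  0.01      ]
side ((42.22428512573242, 25.52183723449707), (35.84988784790039, 62.46615219116211), 97.31034088134766) 377.2242851257324 170.52183723449707 [ 0.51240382 -0.22910207  0.01      ]
```

View pics/crop.png

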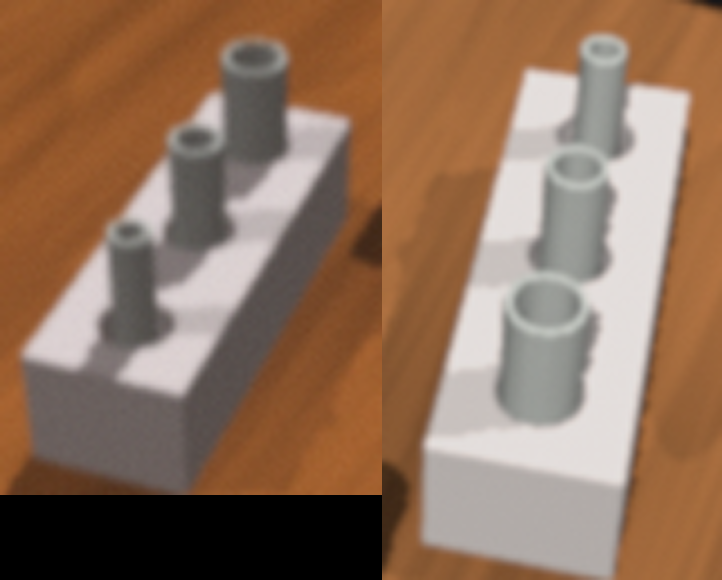

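The crop shows three clearly different widths. The middle sleeve's mouth is at crop (197,140) in the scene view and (577,168) in the side view. I'll measure positions and the visible outside diameters next.

Run:
```python
from h import *
S=lambda x,y:(x/4.5+215,y/4.5+105); D=lambda x,y:((x-382)/4+285,y/4+190)
def tri(p,q):
    o1,d1=ray('scene',*p);o2,d2=ray('side',*q);t=np.linalg.lstsq(np.c_[d1,-d2],o2-o1,rcond=None)[0]
    x,y=o1+t[0]*d1,o2+t[1]*d2;return np.round((x+y)/2,4),np.linalg.norm(x-y).round(4)
for k,p,q in(('L',(255,57),(548,304)),('M',(197,140),(577,168)),('S',(131,232),(604,50))):
    print(k,onz('scene',*S(*p),.11).round(4),onz('side',*D(*q),.11).round(4),tri(S(*p),D(*q)))
# widths at mouths
for k,l,r,v in(('L',222,288,57),('M',169,225,140),('S',108,154,232)):
    print(k,np.linalg.norm(onz('scene',*S(l,v),.11)-onz('scene',*S(r,v),.11)))
# rack top corners
for c in((527,70),(690,93),(624,486),(425,450)): print('side',onz('side',*D(*c),.06).round(4))
for c in((22,355),(185,397),(350,120),(212,92)): print('scene',onz('scene',*S(*c),.06).round(4))
from scipy.spatial.transform import Rotation as R
s=get_state();print(R.from_quat(s['tool_rot']).as_matrix().round(3))
print(imaging.camera_params('wrist'))
for z,n in((0,'red'),):
    print(onz('scene',446*.7,205*.7,0),onz('side',382*.7,505*.7,0),'dropper',onz('scene',530*.7,268*.7,0))
```

```text
L [0.4987 0.1745 0.11  ] [0.4924 0.1747 0.11  ] (array([0.495 , 0.1754, 0.109 ]), np.float64(0.0055))
M [0.5131 0.1003 0.11  ] [0.5066 0.1017 0.11  ] (array([0.5092, 0.1017, 0.1085]), np.float64(0.0052))
S [0.5266 0.0274 0.11  ] [0.5203 0.0275 0.11  ] (array([0.5228, 0.0282, 0.1089]), np.float64(0.0055))
L 0.03145921995637681
M 0.02508168685951282
S 0.019310258750361887
side [ 0.5641 -0.0029  0.06  ]
side [ 0.4902 -0.0176  0.06  ]
side [0.4493 0.2038 0.06  ]
side [0.5223 0.2185 0.06  ]
scene [ 0.4957 -0.0152  0.06  ]
scene [ 0.5707 -0.0022  0.06  ]
scene [0.5275 0.2193 0.06  ]
scene [0.4539 0.2054 0.06  ]
[[-0.967  0.254 -0.001]
 [ 0.254  0.967 -0.002]
 [ 0.    -0.002 -1.   ]]
{'fx': 325.19226210127806, 'fy': 325.19226210127806, 'cx': 284.48877020881196, 'cy': 207.08809778206387, 'hand_eye': array([[-1.46606879e-04, -9.63660650e-01, -2.67129426e-01,
         6.64006878e-02],
       [ 9.99999730e-01,  5.08981069e-05, -7.32436501e-04,
        -1.00328010e-03],
       [ 7.19416617e-04, -2.67129462e-01,  9.63660383e-01,
        -1.43090756e-01],
       [ 0.00000000e+00,  0.00000000e+00,  0.00000000e+00,
         1.00000000e+00]])}
[0.55012165 0.28084062 0.        ] [5.41639335e-01 2.80414670e-01 1.11022302e-16] dropper [0.73510853 0.19755876 0.        ]
```

jog_arm(targets=[[0.02,-0.025,0,0,0,-3.5,0],[0.055,-0.07,0,0,0,-9,0],[0.09,-0.115,0,0,0,-15,0],[0.13,-0.16,0,0,0,-22,0],[0.17,-0.21,0,0,0,-29,0],[0.21,-0.26,0,0,0,-36,0],[0.25,-0.31,0,0,0,-43,0],[0.28,-0.35,0,0,0,-49,0]])

```text
t: 0.9
eef_pos: [0.386, 0.2566, 0.2311]
tool_rot: [0.53, 0.848, 0.0, -0.0]
contact_force: [0.7, -0.0, -1.0]
finger_gap: 0.998
gripper_force: 0.0
```

jog_arm(targets=[[0.03,-0.038,0,0,0,-6,0],[0.055,-0.07,0,0,0,-11,0],[0.075,-0.092,-0.005,0,0,-14,0],[0.084,-0.105,-0.01,0,0,-15.6,0],[0.084,-0.105,-0.01,0,0,-15.6,0],[0.084,-0.105,-0.01,0,0,-15.6,0],[0.084,-0.105,-0.01,0,0,-15.6,0]])

```text
t: 1.6
eef_pos: [0.4682, 0.1546, 0.2214]
tool_rot: [0.637, 0.771, 0.0, -0.0]
contact_force: [-1.1, -0.5, -0.7]
finger_gap: 1.0
gripper_force: 0.0
```

Run:
```python
from h import *
from scipy.spatial.transform import Rotation as R
s=get_state();im=save('wrist','w1');p=imaging.camera_params('wrist')
Rt=R.from_quat(s['tool_rot']).as_matrix();print(s['eef_pos'],s['joints'].round(3));print(Rt.round(3))
T=np.eye(4);T[:3,:3]=Rt;T[:3,3]=s['eef_pos'];T=T@p['hand_eye']
for P in((.51,.101,.11),(.495,.1746,.11),(.523,.0275,.11)):
    q=np.linalg.inv(T)@np.r_[P,1];th=np.arctan2(np.hypot(q[0],q[1]),q[2]);ph=np.arctan2(q[1],q[0])
    u,v=p['cx']+p['fx']*th*np.cos(ph),p['cy']+p['fx']*th*np.sin(ph);print(u,v);cv2.drawMarker(im,(int(u),int(v)),(255,0,0),0,8)
cv2.imwrite('pics/w1b.png',cv2.resize(im[:,:,::-1],(800,600)))
```

```text
[0.46822529 0.15463702 0.22137272] [ 1.770e-01  1.590e-01  1.688e+00  1.000e-03  1.296e+00 -1.200e-02]
[[-0.187  0.982 -0.001]
 [ 0.982  0.187  0.001]
 [ 0.001 -0.001 -1.   ]]
319.43851601333114 269.05821142142895
321.34162493447195 184.1988707055808
314.75542423362197 336.39772278848477
```

View pics/w1b.png

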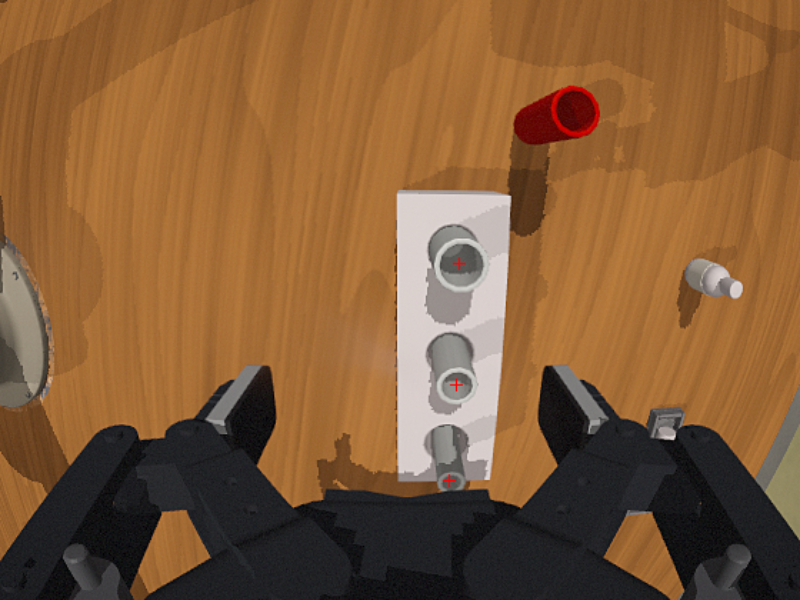

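The wrist view shows the projected mouths landing on all three sleeves. The middle one is at (456,385), so the position estimate is good. Next I move over it and go down.

jog_arm(targets=[[0.02,-0.026,0,0,0,0,0],[0.037,-0.048,0,0,0,0,0],[0.042,-0.054,0,0,0,0,0],[0.042,-0.054,-0.02,0,0,0,0],[0.042,-0.054,-0.05,0,0,0,0],[0.042,-0.054,-0.075,0,0,0,0],[0.042,-0.054,-0.08,0,0,0,0],[0.042,-0.054,-0.08,0,0,0,0]])

```text
t: 2.45
eef_pos: [0.5104, 0.1003, 0.141]
tool_rot: [0.638, 0.77, -0.0, -0.001]
contact_force: [0.1, 0.1, 0.3]
finger_gap: 0.999
gripper_force: 0.0
```

jog_arm(targets=[[0,0,-0.02,0,0,0,0],[0,0,-0.045,0,0,0,0],[0,0,-0.062,0,0,0,0],[0,0,-0.066,0,0,0,0],[0,0,-0.066,0,0,0,0.3],[0,0,-0.066,0,0,0,0.5],[0,0,-0.066,0,0,0,0.6],[0,0,-0.066,0,0,0,0.7]], newtons=45)

```text
t: 3.25
eef_pos: [0.512, 0.0995, 0.0763]
tool_rot: [0.638, 0.77, 0.001, 0.001]
contact_force: [-0.9, 0.5, 0.4]
finger_gap: 0.329
gripper_force: 0.1
```

jog_arm(targets=[[0,0,0,0,0,0,0.8],[0,0,0,0,0,0,1],[0,0,0,0,0,0,1],[0,0,0,0,0,0,1]])

```text
t: 3.65
eef_pos: [0.5119, 0.0995, 0.0762]
tool_rot: [0.638, 0.77, 0.001, 0.001]
contact_force: [-0.8, 0.2, 6.2]
finger_gap: 0.284
gripper_force: 44.3
```

Gripped: the opening is 24 mm against a 26 mm sleeve, at 44 N. Now I lift straight up.

jog_arm(targets=[[0,0,0.008,0,0,0,1],[0,0,0.025,0,0,0,1],[0,0,0.05,0,0,0,1],[0,0,0.08,0,0,0,1],[0,0,0.11,0,0,0,1],[0,0,0.14,0,0,0,1],[0,0,0.16,0,0,0,1],[0,0,0.16,0,0,0,1]])

```text
t: 4.45
eef_pos: [0.513, 0.0995, 0.2385]
tool_rot: [0.638, 0.77, 0.002, 0.002]
contact_force: [-0.1, -0.5, -1.0]
finger_gap: 0.286
gripper_force: 44.2
```

Run:
```python
from h import *
a=save('scene','s2');b=save('side','d2')
cv2.imwrite('pics/s2b.png',np.hstack([cv2.resize(i[50:350,100:400,::-1],(400,400)) for i in(a,b)]))
s=get_state();print(s['eef_pos'],s['tool_rot'],s['contact_force'],s['finger_gap'],s['joints'].round(2))
for P in((.512,.0995,.155),(.512,.0995,.265)):print(proj('scene',P),proj('side',P))
```

```text
[0.51086986 0.09937738 0.23490557] [ 6.38203532e-01  7.69867658e-01 -1.48207917e-04 -1.36061231e-04] [-1.56061147  0.29608326 -0.83616468] 0.2874080354839448 [ 0.06  0.19  1.61 -0.    1.34 -0.13]
(np.float64(257.4454831638254), np.float64(116.40562996488165)) (np.float64(332.84701649097997), np.float64(208.85308332787878))
(np.float64(255.6317270110125), np.float64(60.81641537710897)) (np.float64(338.0961659345445), np.float64(148.24751481897326))
```

View pics/s2b.png

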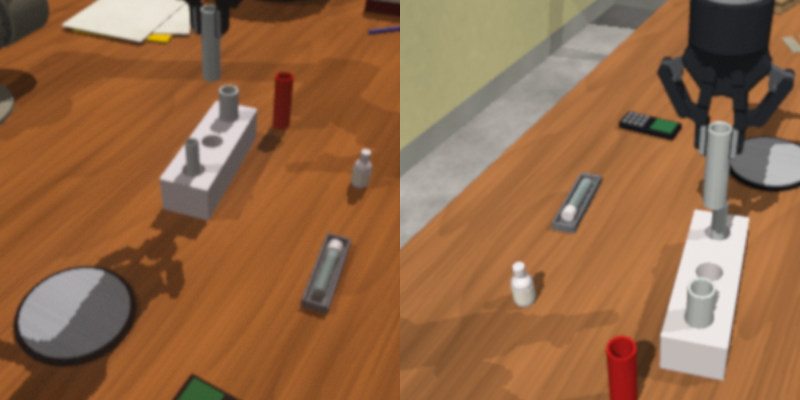

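The sleeve is clear of the rack. In the left panel it is at (210,43), with an empty hole at (212,141) and both other sleeves still in place. I'll carry it towards the mirror with a yaw, then tilt it.

jog_arm(targets=[[-0.002,-0.02,0,0,0,-2,1],[-0.007,-0.06,0,0,0,-6,1],[-0.013,-0.105,0,0,0,-11,1],[-0.019,-0.155,0,0,0,-17,1],[-0.025,-0.205,0,0,0,-23,1],[-0.031,-0.25,0,0,0,-28,1],[-0.036,-0.29,0,0,0,-33,1],[-0.038,-0.312,0,0,0,-35,1]])

```text
t: 5.35
eef_pos: [0.4716, -0.2152, 0.2331]
tool_rot: [0.842, 0.54, -0.001, -0.001]
contact_force: [0.3, 0.2, -0.2]
finger_gap: 0.282
gripper_force: 44.3
```

Run:
```python
from h import *
from scipy.spatial.transform import Rotation as R
s=get_state();M=R.from_quat(s['tool_rot']).as_matrix();print(s['eef_pos'],M.round(3).tolist(),s['finger_gap'],s['joints'].round(2))
```

```text
[ 0.47159765 -0.21524821  0.23308147] [[0.416, 0.909, -0.004], [0.909, -0.416, 0.001], [-0.001, -0.004, -1.0]] 0.2824076498655773 [-0.56  0.19  1.62 -0.    1.34 -0.13]
```

jog_arm(targets=[[0,0,-0.005,-1.2,-2.7,0,1],[0,0,-0.014,-3.7,-8.2,0,1],[0,0,-0.025,-6.6,-14.6,0,1],[0,0,-0.037,-9.5,-21,0,1],[0,0,-0.049,-12.4,-27.5,0,1],[0,0,-0.06,-15.3,-34,0,1],[0,0,-0.069,-17.5,-38.8,0,1],[0,0,-0.073,-18.5,-41,0,1]])

```text
t: 6.15
eef_pos: [0.4837, -0.1966, 0.1703]
tool_rot: [0.782, 0.518, 0.207, 0.277]
contact_force: [0.7, -0.4, -0.0]
finger_gap: 0.284
gripper_force: 44.5
```

jog_arm(targets=[[0,0,0,0,0,0,1],[0,0,0,0,0,0,1],[0,0,0,0,0,0,1],[0,0,0,0,0,0,1]])

```text
t: 6.55
eef_pos: [0.4871, -0.199, 0.1743]
tool_rot: [0.781, 0.519, 0.208, 0.279]
contact_force: [-0.3, -0.7, -0.0]
finger_gap: 0.283
gripper_force: 44.5
```

Run:
```python
from h import *
from scipy.spatial.transform import Rotation as R
s=get_state();M=R.from_quat(s['tool_rot']).as_matrix();print(s['t'],s['eef_pos'],M.round(3).tolist(),s['finger_gap'],s['contact_force'],s['joints'].round(2))
f=s['eef_pos']+.066*M[:,2];print('foot',f,proj('scene',f),proj('side',f))
a=save('scene','s3');b=save('side','d3')
cv2.imwrite('pics/s3b.png',np.hstack([cv2.resize(i[90:390,x:x+200,::-1],(400,600),interpolation=cv2.INTER_CUBIC) for i,x in((a,90),(b,300))]))
```

```text
6.55 [ 0.48712596 -0.19899452  0.17430691] [[0.376, 0.694, 0.614], [0.926, -0.306, -0.22], [0.035, 0.652, -0.758]] 0.2826987471623838 [-0.29703661 -0.70386847 -0.02346345] [-0.67 -0.01  2.27  0.84  0.28 -1.01]
foot [ 0.5276679  -0.21353971  0.12429902] (np.float64(153.77035127153337), np.float64(231.17443488821158)) (np.float64(375.11653193010346), np.float64(127.76558375685651))
```

View pics/s3b.png

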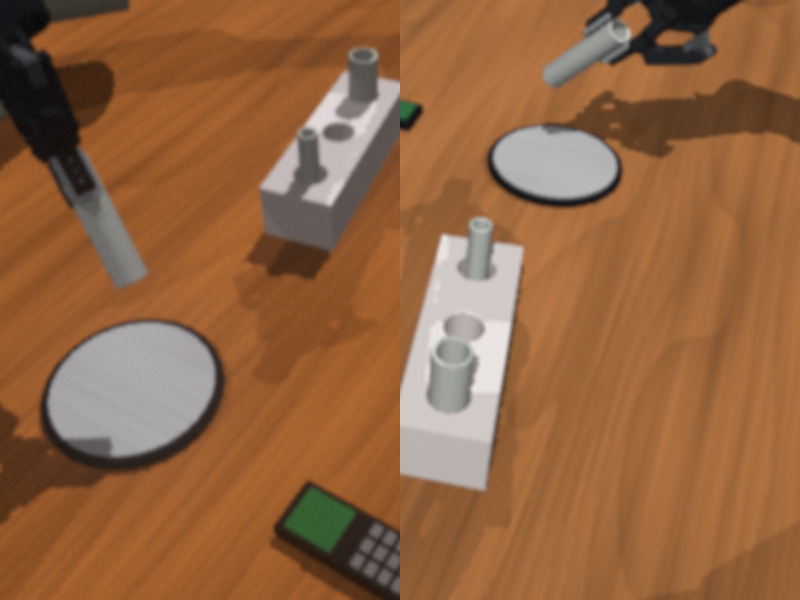

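The sleeve is tipped 41° with the mouth up. Its foot appears at scene pixel (155,229) and side pixel (376,130), matching the prediction, and it is about 2 cm off the mirror's centre and 11 cm up. I'll nudge it towards the centre and down slightly.

jog_arm(targets=[[-0.001,-0.005,-0.004,0,0,0,1],[-0.002,-0.01,-0.008,0,0,0,1],[-0.003,-0.015,-0.011,0,0,0,1],[-0.003,-0.015,-0.011,0,0,0,1],[-0.003,-0.015,-0.011,0,0,0,1],[-0.003,-0.015,-0.011,0,0,0,1],[-0.003,-0.015,-0.011,0,0,0,1],[-0.003,-0.015,-0.011,0,0,0,1]])

```text
t: 7.45
eef_pos: [0.4838, -0.2135, 0.1632]
tool_rot: [0.781, 0.519, 0.208, 0.279]
contact_force: [0.7, -0.4, -1.9]
finger_gap: 0.285
gripper_force: 44.5
```

```bash
cat > c.py <<'E'
from h import *
from scipy.spatial.transform import Rotation as R
s=get_state();M=R.from_quat(s['tool_rot']).as_matrix();f=s['eef_pos']+.066*M[:,2]
print(s['t'],s['eef_pos'],'foot',f,'tilt',np.degrees(np.arccos(-M[2,2])),s['finger_gap'],s['contact_force'],s['joints'].round(2),s['joint_vel'].round(3))
E
python3 c.py
```

```text
7.45 [ 0.48382186 -0.2135266   0.16321638] foot [ 0.52438058 -0.22805269  0.11321655] tilt 40.749279979768964 0.2849360278830807 [ 0.67415207 -0.37338509 -1.90166182] [-0.71  0.02  2.29  0.99  0.29 -1.2 ] [-0.004  0.001  0.001  0.003 -0.002 -0.001]
```

jog_arm(targets=[[0,0,0,0,0,0,1],[0,0,0,0,0,0,1],[0,0,0,0,0,0,1],[0,0,0,0,0,0,1],[0,0,0,0,0,0,1]])

```text
t: 7.95
eef_pos: [0.4837, -0.2137, 0.163]
tool_rot: [0.781, 0.518, 0.208, 0.279]
contact_force: [0.6, 1.0, -0.6]
finger_gap: 0.285
gripper_force: 44.5
```

Run:
```python
exec(open('c.py').read())
a=save('scene','s4');b=save('side','d4')
cv2.imwrite('pics/s4b.png',np.hstack([cv2.resize(i[:,:,::-1],(400,300)) for i in(a,b)]))
```

```text
7.95 [ 0.48373074 -0.21369545  0.16301921] foot [ 0.52427227 -0.22822432  0.11300625] tilt 40.73181553049734 0.2851330349428439 [ 0.59390461  1.02074499 -0.59721913] [-0.71  0.02  2.29  0.99  0.29 -1.2 ] [-0.001  0.001  0.     0.002  0.    -0.   ]
```

View pics/s4b.png

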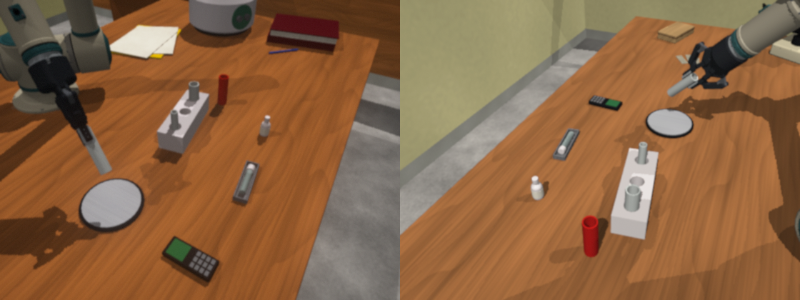

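The final view shows the sleeve held steady over the mirror: foot at about (103,170) in the left panel, mirror at (112,203). Everything else is undisturbed, so I'm handing in.

```bash
python3 -c "
from station import env
print(env.hand_in())"
```

```text
the job is handed in; nothing more can be done
None
```

I drew the middle sleeve from the rack and handed the job in with it held steady over the mirror: its foot is about 10 cm above the mirror and about 1 cm off centre, the sleeve is tipped about 41° with the mouth up, and nothing else looked disturbed in the final pictures.

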